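# Third hand at the screw jig: press a turned leg against the sprung fence

## Robot

A 6-joint arm with a two-finger parallel gripper is mounted at the origin on the work surface. World frame = base frame: x ahead of the robot, y to its left, z up, the work surface at z = 0. Lengths are in mm, angles in rad, forces in N, time in s.
With the tool pointing down it reaches from about 250 to 725 mm from the base axis. Payload 4 kg.
Tool frame: the origin (TCP) lies at the very end of the fingers, on their centre line; the grasp point (between the pads) lies 19 mm behind it; z points along the fingers, y is the line along which they close (so a half turn about z gives the same grasp; the last joint's range is limited). The gripper opens to 85 mm and grips with 20 to 120 N. Pads are 22 mm wide; open, the fingers measure 114 mm over their backs; the gripper's body (76 mm by 85 mm) begins 54 mm behind the grasp point. The pads swing forward as they close: fully open they stand 13 mm farther back than shut.
Start: joints at [1.19, 0.241, 0.005, 1.335, 0, 1.571], TCP at [185.83, 464.184, 203.206] pointing down, gripper open.
Joint ranges: [-2.72, 2.72], [-1.05, 1.87], [-1.09, 1.28], [-1.99, 2.15], [-1.42, 1.44], [-3.14, 3.14]. Speed limits (rad/s): [2.79, 2.79, 3.14, 3.14, 3.14, 3.14].

## Interface

Orientations are given as a unit quaternion [x, y, z, w].
In Python, from rig import ctrl gives the robot as it stands.
- The arm moves only by the tool apply_moves, never from a script. Its argument "moves" is a list of rows, each an object with "linear": the shift along the tool's x, y, z in m, a list of three; "delta_rot": the turn, a rotation vector about the tool's x, y, z in rad, a list of three. In form: [{"linear": [x, y, z], "delta_rot": [wx, wy, wz]}, ...]. A call has 1 to 20 rows; each row is the pose to reach, as a shift and turn from the pose commanded when the call began, along the tool's axes at that moment; what a row does not reach only later rows make up. A row lasts 1/10 s, in which the tool goes at most 50 mm and 8.59 degrees, less where a joint would pass 70% of its speed; a pose out of reach is approached as far as the arm can. A call with a gripper value outside its range is refused whole. "hand" is the closure, from 0 (fully open) to 1 (shut), set as the call begins (left out, the last holds). The fingers move at their own pace and stop on an object; "grip_force" is the grip in N (left out, the last holds). Time passes only in rows, so rows that repeat a pose let the fingers close. It gives the time, the measured TCP pose, the force, the opening and the grip force at its end, in the units of the state.
- ctrl.read_state(): the state, without advancing time (a new reading comes with each control period).
- ctrl.read_camera(name): name is "side" or "top"; returns the picture (384x512x3 uint8, red, green, blue); there is no depth.
- ctrl.camera_info(name): a dict with "fx", "fy", "cx", "cy" (pixels), "dist_coeffs" ([k1, k2, p1, p2, k3] as OpenCV has them; the pictures are not rectified), "position" and "rotation" of the camera in the world. Camera axes: x right, y up, looking along -z (the intrinsics and any distortion apply to the point x, -y, -z); pixel columns grow to the right and rows downward; lengths in mm; the calibration is good to about 2 mm. A picture is of the moment at which its call begins. camera_info takes no time and is no camera call.
- ctrl.hand_in(): hands the job in; it is judged then, once.
The state is a dict: "clock": time; "joint_positions": joint angles; "joint_velocities": joint speeds; "tau": joint torques, N m; "tool_pos": TCP position; "ee_rot": TCP orientation; "ft_force": force on the tool from outside, world axes, zero at the start; "moment": the same for the moment, N m; "grip_width": finger opening in mm; "grasp_force": force on a finger pad.
Only numpy, scipy, OpenCV 4.12 (cv2) and the standard library are available. Lean on these libraries where they do the work, as an engineer would, in place of code of your own. Each camera call takes 0.05 s, during which the arm holds its last target. There are 200 camera calls.

## Task

Be my third hand: lay the dark turned leg on the screw jig's bed, square end first and centred between the blue lines, and push it squarely against the steel face plate until the black pointer on top of the fence stands in the green band, never in the red. Keep that push steady for a few seconds so that I can drive the screw from behind, and finish while still holding and pushing it there. Leave everything else on the bench where it is.

Things in the scene. Friction and masses are not known exactly. Their poses are not given: they have to be found in the camera images.
- leg: dark-wood turned leg lying level on head and foot, 150 mm long, 0.09 to 0.18 kg. Origin on its underside at mid-length; x along the leg to the square end, z up; axis 22 mm up. Along x: round foot dia 44 mm from -75 to -53; plain round neck dia 32 from -47 to 17 (grip at 0, across y); collar dia 40 to 29; square head 44 x 44 to 75 mm
- leg_end (a point): centre of the leg's square end face (pilot hole), 75 mm along x and 22 mm up from the leg's origin; same axes
- jig: screw jig, fixed, its place and heading vary. Origin at bench level below the face plate's front at rest; x = push direction, from the bed into the fence; z up. Plywood bed 240 x 100 mm, top 10 mm above the bench, x = -165 to 75 mm, with two blue lines 49 mm apart, centred on y = 0. Behind the plate a rigid pale wooden fence, x = 33 to 75 mm, 90 mm wide, 70 mm high
- plate_face (a point): centre of the front surface of the sprung steel face plate (black hole mark), 32 mm above the bench on the bed's centre line: meets leg_end when the leg lies on the bed; moves with the plate; axes as the jig. Plate 84 mm wide, its top 69 mm above the bench, its black pointer 76 mm
- plate (a joint): how far the face plate is pushed back along the jig's x, in m: 0 at rest, 0.022 at its hard stop; a spring pushes back 1 N per mm. The pointer moves with it over the scale on the fence's top: white, green from 6 to 14 mm (middle 10 mm, 10 N), white, red from 17 mm
- spare_leg: the spare turned leg: pale wood, otherwise the same shape and frame as the dark leg
- glue: white glue bottle, yellow label, orange cap, 60 mm diameter, 170 mm tall; origin at the centre of its underside
- screwdriver: screwdriver lying on the bench, about 200 mm long; origin under its middle
- mallet: small hammer with a pale wooden handle lying on the bench, about 250 mm long; origin under its middle
- sanding_block: cork sanding block 100 x 60 x 32 mm high; origin at the centre of its underside
- tin: open steel tin, 84 mm diameter, 65 mm high; origin at the centre of its underside
- knob_blank: small turned wooden knob standing on the bench, 60 mm diameter, 64 mm high; origin at the centre of its underside
Mind the look-alikes: they are no part of the job. Of the things that look like the leg, take the one that is nearest to the robot's base at the start.

How it is judged (in metres and radians):
On the way:
1. the leg, lying centred and square on the bed, is pushed against the plate with the pointer in the green, steadily for 2 s (value of joint plate between 0.006 and 0.014 m and contact force between leg and jig above 4 N and contact force between the fingers and leg above 1 N and x of leg_end in the frame of plate_face between -0.004 and 0.004 m and y of leg_end in the frame of plate_face between -0.007 and 0.007 m and z of leg_end in the frame of plate_face between -0.006 and 0.006 m and angle between the x axis of leg and the x axis of jig, either way round below 0.09 rad and linear speed of leg below 0.01 m/s), for 2 s.
At the end, for the whole second after the job is handed in: Fingers still hold the dark leg, square end on the plate: plate in 6 to 14 mm (6 to 14 N), leg-to-jig force over 4 N, end centre within 4 mm (push), 7 mm (sideways), 6 mm (height) of the plate centre, length within 0.09 rad of the push direction, under 10 mm/s (all of step 1); the arm keeps its last pose, push and grip.
It fails at once if the pointer is pushed into the red (plate joint over 17 mm) (value of joint plate above 0.017 m).
It fails at once if another thing on the bench is moved by more than 30 mm (distance of any of spare_leg, glue, screwdriver, mallet, sanding_block, tin, knob_blank from where it was at the start of the episode above 0.03 m).
It also fails if it takes over 56 s, if anything falls off the work surface, if the arm or the gripper's body presses on something with over 40 N, if the wrist force passes 120 N, or if a joint passes its speed limit or range.

## Working session

There is one attempt and no reset: what is moved stays moved. The work goes in short steps, Python scripts to look and compute and a tool call to move; the robot and the scene stay as the last step left them, time stands still between calls to the robot, and variables do not carry over. Pictures are saved under pics/ and viewed, at most 10 in all, crops included, and the job is handed in when it is done.

Besides the shell and the picture viewer there is one more tool, called after "Emit:" in YAML: its name, and indented under it one key for each argument. apply_moves: Moves the arm, as the interface text tells. Its arguments: {"type":"object","properties":{"moves":{"type":"array","items":{"type":"object","properties":{"linear":{"type":"array","items":{"type":"number"}},"delta_rot":{"type":"array","items":{"type":"number"}}}}},"hand":{"type":"number"},"grip_force":{"type":"number"}},"required":["moves"]}

```bash
mkdir -p pics; cat > h.py <<'E'
import numpy as np,cv2
from scipy.spatial.transform import Rotation as R
from rig import ctrl
def snap(n,f):
    im=ctrl.read_camera(n); cv2.imwrite('pics/'+f,im[:,:,::-1]); return im
def cam(n):
    i=ctrl.camera_info(n); K=np.array([[i['fx'],0,i['cx']],[0,i['fy'],i['cy']],[0,0,1.]])
    r=np.array(i['rotation'],float); r=R.from_quat(r).as_matrix() if r.size==4 else r.reshape(3,3)
    return K,np.array(i['dist_coeffs'],float),np.array(i['position'],float),r
def ray(n,uv,z):
    K,d,p,r=cam(n); q=cv2.undistortPoints(np.array(uv,float).reshape(-1,1,2),K,d).reshape(-1,2)
    D=np.c_[q[:,0],-q[:,1],-np.ones(len(q))]@r.T
    return p+D*((np.array(z)-p[2])/D[:,2])[:,None]
def proj(n,P):
    K,d,p,r=cam(n); c=(np.array(P,float).reshape(-1,3)-p)@r; c=c*[1,-1,-1]
    return cv2.projectPoints(c,np.zeros(3),np.zeros(3),K,d)[0].reshape(-1,2)
E
python3 - <<'E'
from h import *
for n in('top','side'):
    im=snap(n,n+'0.png'); cv2.imwrite('pics/'+n+'0.png',cv2.resize(im[:,:,::-1],(800,600),interpolation=cv2.INTER_CUBIC)); print(ctrl.camera_info(n))
print(ctrl.read_state())
E
```

```text
{'fx': 454.5905164741353, 'fy': 454.5905164741353, 'cx': 246.9891906744528, 'cy': 199.9832181138197, 'dist_coeffs': array([-0.03561344,  0.        ,  0.        ,  0.        ,  0.        ]), 'position': array([ 413.9619121 ,   53.5238922 , 1285.26215252]), 'rotation': array([-0.03497502,  0.03454455,  0.71209691, -0.70035806])}
{'fx': 386.82769148335865, 'fy': 386.82769148335865, 'cx': 251.54748962208023, 'cy': 191.2150165060866, 'dist_coeffs': array([-0.04758458,  0.        ,  0.        ,  0.        ,  0.        ]), 'position': array([ -38.77717039, -636.38855516,  746.47243772]), 'rotation': array([ 0.40617378, -0.14964304, -0.28905234,  0.85386097])}
{'clock': 0.1, 'joint_positions': array([ 1.19000009e+00,  2.41325574e-01,  3.87794316e-03,  1.33521219e+00,
       -2.87595588e-05,  1.57077310e+00]), 'joint_velocities': array([-0.00040417, -0.0019909 ,  0.00115916, -0.00119569,  0.00145263,
       -0.00023201]), 'tau': array([ 4.04135617e-04, -3.73135757e+01,  2.53011113e+01,  1.08177104e-02,
        6.87929355e-05, -3.60765071e-06]), 'tool_pos': array([185.610687  , 463.611289  , 202.41530904]), 'ee_rot': array([ 1.89238331e-01,  9.81930744e-01, -9.17628191e-04, -1.62223577e-04]), 'ft_force': array([0.59764066, 0.33689936, 0.52062139]), 'moment': array([-0.00486967,  0.04427588,  0.00335611]), 'grasp_force': 0.0, 'grip_width': 85.57463781436363}
```

View pics/top0.png

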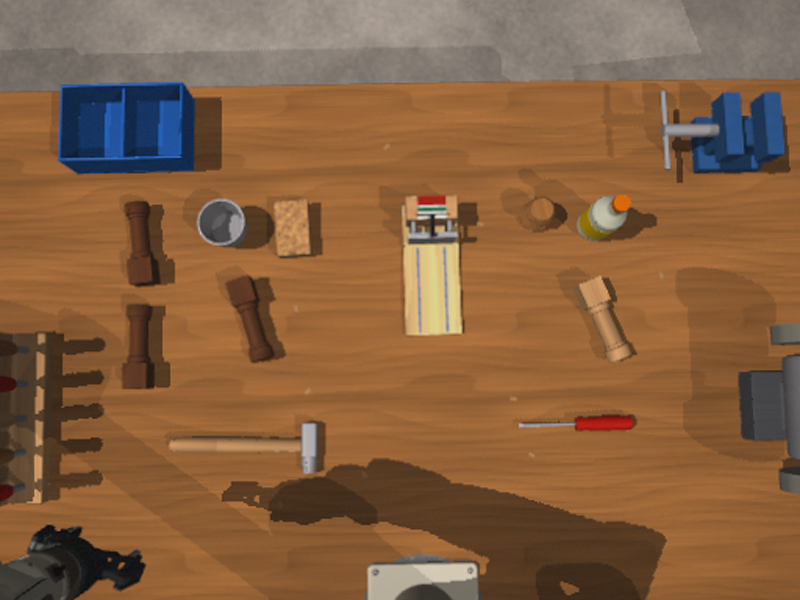

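View pics/side0.png

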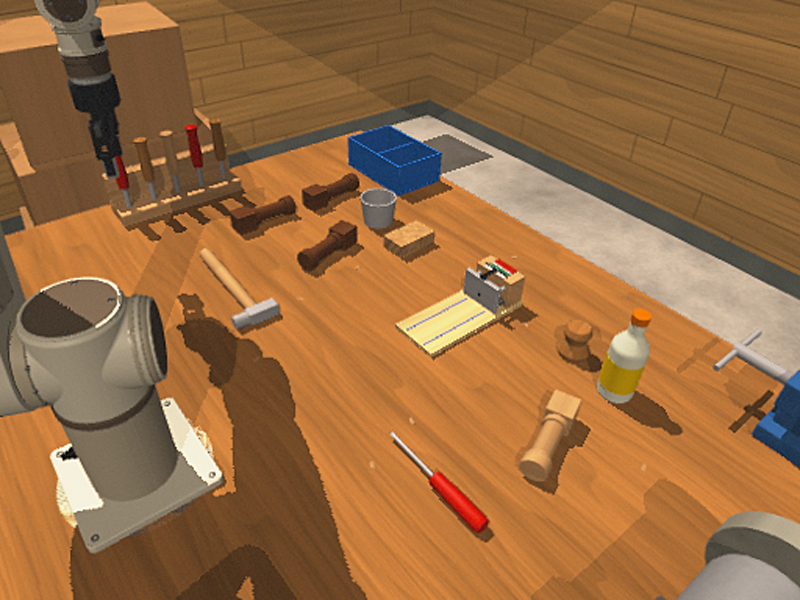

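The top view shows three dark legs; the one at (252,320) of the enlarged picture is nearest the base. The jig lies at (432,265), with its fence away from the robot. I'll zoom in on both.

```bash
python3 - <<'E'
from h import *
a=cv2.imread('pics/top0.png')
im=ctrl.read_camera('top')[:,:,::-1]
def crop(x,y,w,h,s,f): cv2.imwrite('pics/'+f,cv2.resize(im[y:y+h,x:x+w],None,fx=s,fy=s,interpolation=cv2.INTER_CUBIC))
crop(130,165,60,75,8,'leg.png'); crop(245,115,65,105,5.5,'jig.png')
E
```

```text
(no output)
```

View pics/leg.png

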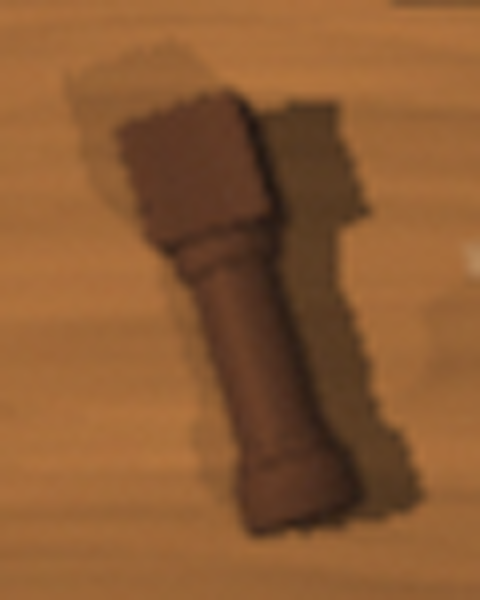

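View pics/jig.png

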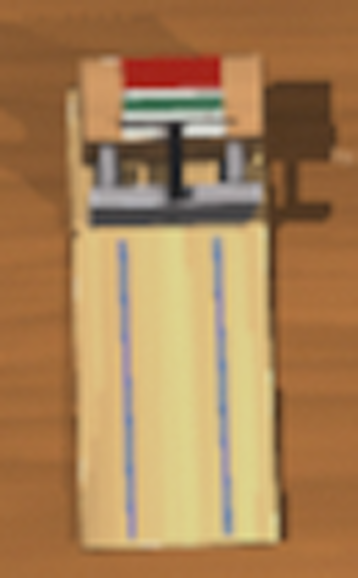

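The leg crop shows the square head at the top left, with top-face corners near (118,130), (232,92), (268,212) and (155,250), and the foot at the bottom, near (300,500). In the jig crop the blue lines run (123,240)→(132,535) and (217,240)→(228,533), and the bed's front edge runs (82,547)–(280,541).

```bash
python3 - <<'E'
from h import *
L=lambda p,x,y,s:(np.array(p,float)+.5)/s-.5+[x,y]
lp=L([(118,130),(232,92),(268,212),(155,250)],130,165,8)
h=ray('top',lp,[44]*4); print(h.round(1), np.linalg.norm(np.roll(h,-1,0)-h,axis=1))
n=ray('top',L([(195,278),(272,262),(240,440),(318,425)],130,165,8),[22]*4); print('neck',n.round(1))
f=ray('top',L([(240,500),(358,480)],130,165,8),[22]*2); print('foot',f.round(1))
b=ray('top',L([(123,240),(132,535),(217,240),(228,533),(82,547),(280,541)],245,115,5.5),[10]*6); print('jig',b.round(1))
pt=ray('top',L([(91,200),(262,190)],245,115,5.5),[69]*2); print('plate top front',pt.round(1))
# jig fit
def ang(d): return np.arctan2(d[1],d[0])
print('angles jig',ang(b[0]-b[1]),ang(b[2]-b[3]),'front',ang(b[4]-b[5])-np.pi/2)
hc=h.mean(0); fc=f.mean(0); print('leg ang',ang(hc-n.mean(0)),ang(hc-fc),ang(h[0]-h[3]),ang(h[1]-h[2]),hc)
E
```

```text
[[594.4 335.9  44. ]
 [606.9 296.4  44. ]
 [565.  283.9  44. ]
 [552.5 322.8  44. ]] [41.3800592  43.78450274 40.90831708 43.86472197]
neck [[544.8 313.5  22. ]
 [550.  286.5  22. ]
 [487.9 297.6  22. ]
 [492.7 270.4  22. ]]
foot [[467.  297.6  22. ]
 [473.3 256.5  22. ]]
jig [[658.2  -5.5  10. ]
 [505.2  -6.9  10. ]
 [657.4 -54.2  10. ]
 [505.4 -56.   10. ]
 [499.5  18.8  10. ]
 [500.9 -82.5  10. ]]
plate top front [[667.2  12.6  69. ]
 [670.9 -72.1  69. ]]
angles jig 0.009109599617980496 0.012271170345320912 front 0.013549273358520741
leg ang 0.28366846741783736 0.29032314912691065 0.30155584600166646 0.29076618984418995 [579.68543536 309.7631677   44.        ]
```

```bash
cat >> h.py <<'E'
def goto(x,y,z,yaw):
    s=ctrl.read_state(); r=R.from_quat(s['ee_rot'])
    t=R.from_matrix(np.c_[[np.sin(yaw),-np.cos(yaw),0],[np.cos(yaw),np.sin(yaw),0],[0,0,-1]])
    t=R.from_matrix(np.c_[np.cross([np.cos(yaw),np.sin(yaw),0],[0,0,-1]),[np.cos(yaw),np.sin(yaw),0],[0,0,-1]])
    print('lin m',(r.inv().apply(np.array([x,y,z])-s['tool_pos'])/1000).round(4),'rot',(r.inv()*t).as_rotvec().round(4))
    print(s['clock'],s['tool_pos'].round(1),'F',s['ft_force'].round(1),s['joint_positions'].round(2),s['grip_width'],s['grasp_force'])
E
python3 - <<'E'
from h import *
goto(529.9,294.8,120,.292+np.pi/2)
def mk(pose,yaw,pts):
    c,s=np.cos(yaw),np.sin(yaw); return np.array([[pose[0]+c*p[0]-s*p[1],pose[1]+s*p[0]+c*p[1],pose[2]+p[2]] for p in pts])
im=cv2.imread('pics/side0.png')
W=[(29,-22,44),(75,-22,44),(75,22,44),(29,22,44)]; A=[(-75,0,44),(-75,-22,22),(-75,22,22),(17,0,38)]
J=[(-165,-50,10),(-165,50,10),(0,50,10),(0,-50,10),(75,-45,70),(75,45,70),(33,45,70),(33,-45,70)]
for P in(mk((529.9,294.8,0),.292,W+A),mk((665.2,-29.9,0),.011,J)):
    for q in proj('side',P): cv2.circle(im,tuple(((q+.5)*800/512*8).astype(int)),8,(0,255,0),-1,shift=3)
cv2.imwrite('pics/ov.png',cv2.resize(im[190:380,270:560],None,fx=2.7,fy=2.7))
E
```

```text
Traceback (most recent call last):
  File "h.py", line 19, in goto
    t=R.from_matrix(np.c_[[np.sin(yaw),-np.cos(yaw),0],[np.cos(yaw),np.sin(yaw),0],[0,0,-1]])
  File "scipy/spatial/transform/_rotation.pyx", line 1143, in scipy.spatial.transform._rotation.Rotation.from_matrix
ValueError: Non-positive determinant (left-handed or null coordinate frame) in rotation matrix 0: [[ 0.95767005 -0.28786814  0.        ]
 [ 0.28786814  0.95767005  0.        ]
 [ 0.          0.         -1.        ]].
```

```bash
sed -i '/np.sin(yaw),-np.cos/d' h.py
python3 - <<'E'
from h import *
goto(529.9,294.8,120,.292+np.pi/2)
def mk(pose,yaw,pts):
    c,s=np.cos(yaw),np.sin(yaw); return np.array([[pose[0]+c*p[0]-s*p[1],pose[1]+s*p[0]+c*p[1],pose[2]+p[2]] for p in pts])
im=cv2.imread('pics/side0.png')
W=[(29,-22,44),(75,-22,44),(75,22,44),(29,22,44)]; A=[(-75,0,44),(-75,-22,22),(-75,22,22),(17,0,38)]
J=[(-165,-50,10),(-165,50,10),(0,50,10),(0,-50,10),(75,-45,70),(75,45,70),(33,45,70),(33,-45,70)]
for P in(mk((529.9,294.8,0),.292,W+A),mk((665.2,-29.9,0),.011,J)):
    for q in proj('side',P): cv2.circle(im,tuple(((q+.5)*800/512*8).astype(int)),8,(0,255,0),-1,shift=3)
cv2.imwrite('pics/ov.png',cv2.resize(im[190:380,270:560],None,fx=2.7,fy=2.7))
E
```

```text
lin m [-0.3824 -0.0287  0.0825] rot [-1.500e-03 -5.000e-04 -6.728e-01]
0.15 [185.6 463.7 202.5] F [-0.1  0.4 -0.1] [1.19 0.24 0.   1.34 0.   1.57] 85.38190941495428 0.0
```

View pics/ov.png

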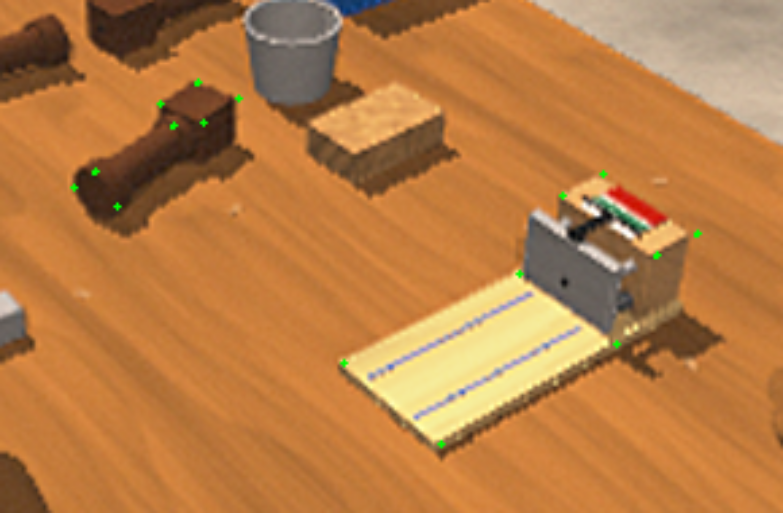

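The overlay matches the leg and bed edges to within about 2 px. The fence corners sit about 2–3 mm off, which is acceptable because force will find the contact.

Emit:
apply_moves:
  moves:
    - {"linear": [-0.03,-0.002,0],"delta_rot": [0,0,-0.06]}
    - {"linear": [-0.07,-0.005,0],"delta_rot": [0,0,-0.13]}
    - {"linear": [-0.11,-0.008,0],"delta_rot": [0,0,-0.2]}
    - {"linear": [-0.15,-0.011,0],"delta_rot": [0,0,-0.27]}
    - {"linear": [-0.19,-0.014,0.01],"delta_rot": [0,0,-0.34]}
    - {"linear": [-0.23,-0.017,0.025],"delta_rot": [0,0,-0.41]}
    - {"linear": [-0.27,-0.02,0.04],"delta_rot": [0,0,-0.48]}
    - {"linear": [-0.31,-0.023,0.055],"delta_rot": [0,0,-0.55]}
    - {"linear": [-0.345,-0.026,0.07],"delta_rot": [0,0,-0.61]}
    - {"linear": [-0.37,-0.028,0.08],"delta_rot": [0,0,-0.65]}
    - {"linear": [-0.3824,-0.0287,0.0825],"delta_rot": [0,0,-0.6728]}
    - {"linear": [-0.3824,-0.0287,0.0825],"delta_rot": [0,0,-0.6728]}
    - {"linear": [-0.3824,-0.0287,0.0825],"delta_rot": [0,0,-0.6728]}
  hand: 0

```text
clock: 1.45
tool_pos: [529.7, 295.3, 120.3]
ee_rot: [-0.145, 0.989, -0.0, -0.001]
ft_force: [-0.7, 0.3, 0.3]
grip_width: 85.3
grasp_force: 0.0
```

```bash
python3 - <<'E'
from h import *
goto(529.9,294.8,4,.292+np.pi/2)
E
```

```text
lin m [-0.0002 -0.0006  0.1163] rot [ 0.0001 -0.0012 -0.0009]
1.45 [529.7 295.3 120.3] F [-0.7  0.3  0.3] [0.51 0.5  0.16 1.24 0.   0.22] 85.29008254444399 0.0
```

Emit:
apply_moves:
  moves:
    - {"linear": [0,0,0.02]}
    - {"linear": [0,-0.0005,0.045]}
    - {"linear": [0,-0.0005,0.07]}
    - {"linear": [0,-0.0005,0.09]}
    - {"linear": [0,-0.0005,0.105]}
    - {"linear": [0,-0.0005,0.113]}
    - {"linear": [0,-0.0005,0.116]}
    - {"linear": [0,-0.0005,0.116]}
    - {"linear": [0,-0.0005,0.116]}

```text
$.moves[0]: bad value
```

Emit:
apply_moves:
  moves:
    - {"linear": [0,0,0]}
    - {"linear": [0,0,0]}
    - {"linear": [0,0,0]}
    - {"linear": [0,0,0]}
    - {"linear": [0,0,0]}
    - {"linear": [0,0,0]}
    - {"linear": [0,0,0]}
    - {"linear": [0,0,0]}
    - {"linear": [0,0,0]}
    - {"linear": [0,0,0]}
  hand: 1
  grip_force: 70

```text
$.moves[0]: bad value
```

```bash
python3 - <<'E'
from h import *
goto(529.9,294.8,4,.292+np.pi/2)
E
```

```text
lin m [-0.0002 -0.0006  0.1163] rot [ 0.0001 -0.0012 -0.0009]
1.45 [529.7 295.3 120.3] F [-0.7  0.3  0.3] [0.51 0.5  0.16 1.24 0.   0.22] 85.29008254444399 0.0
```

Both keys are required in every row.

Emit:
apply_moves:
  moves:
    - {"linear": [0,0,0.02],"delta_rot": [0,0,0]}
    - {"linear": [0,-0.0005,0.045],"delta_rot": [0,0,0]}
    - {"linear": [0,-0.0005,0.07],"delta_rot": [0,0,0]}
    - {"linear": [0,-0.0005,0.09],"delta_rot": [0,0,0]}
    - {"linear": [0,-0.0005,0.105],"delta_rot": [0,0,0]}
    - {"linear": [0,-0.0005,0.113],"delta_rot": [0,0,0]}
    - {"linear": [0,-0.0005,0.116],"delta_rot": [0,0,0]}
    - {"linear": [0,-0.0005,0.116],"delta_rot": [0,0,0]}
    - {"linear": [0,-0.0005,0.116],"delta_rot": [0,0,0]}

```text
clock: 2.35
tool_pos: [530.9, 295.6, 5.8]
ee_rot: [-0.146, 0.989, 0.0, 0.001]
ft_force: [0.1, -0.4, -0.3]
grip_width: 85.4
grasp_force: 0.0
```

Emit:
apply_moves:
  moves:
    - {"linear": [0,0,0],"delta_rot": [0,0,0]}
    - {"linear": [0,0,0],"delta_rot": [0,0,0]}
    - {"linear": [0,0,0],"delta_rot": [0,0,0]}
    - {"linear": [0,0,0],"delta_rot": [0,0,0]}
    - {"linear": [0,0,0],"delta_rot": [0,0,0]}
    - {"linear": [0,0,0],"delta_rot": [0,0,0]}
    - {"linear": [0,0,0],"delta_rot": [0,0,0]}
    - {"linear": [0,0,0],"delta_rot": [0,0,0]}
    - {"linear": [0,0,0],"delta_rot": [0,0,0]}
    - {"linear": [0,0,0],"delta_rot": [0,0,0]}
  hand: 1
  grip_force: 70

```text
clock: 3.35
tool_pos: [533.5, 296.7, 9.8]
ee_rot: [-0.145, 0.989, 0.002, 0.004]
ft_force: [-2.5, -1.0, 19.0]
grip_width: 0.3
grasp_force: 9.6
```

```bash
python3 - <<'E'
from h import *
goto(529.9,294.8,75,.292+np.pi/2)
E
```

```text
lin m [ 0.0034 -0.0006 -0.0653] rot [ 0.0019  0.0085 -0.    ]
3.35 [533.5 296.7   9.8] F [-2.5 -1.  19. ] [ 0.51  0.59  0.01  0.98 -0.    0.22] 0.31232345762818303 9.649734199047089
```

```bash
python3 - <<'E'
from h import *
a=ctrl.read_camera('side')[:,:,::-1][100:210,130:270]; b=ctrl.read_camera('top')[:,:,::-1][150:260,100:220]
a=cv2.resize(a,(400,314),interpolation=cv2.INTER_CUBIC);b=cv2.resize(b,(343,314),interpolation=cv2.INTER_CUBIC)
cv2.imwrite('pics/g.png',np.hstack([a,b]))
E
```

```text
(no output)
```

View pics/g.png

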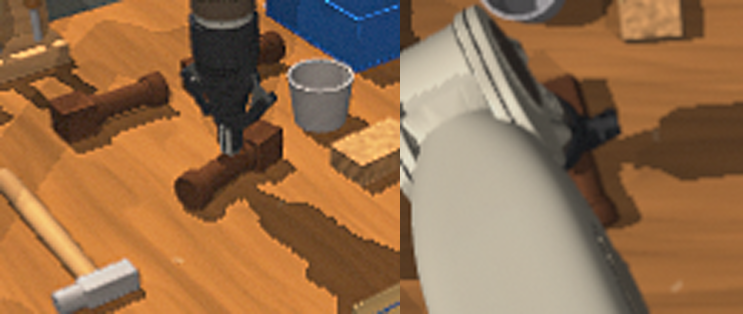

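```bash
python3 - <<'E'
from h import *
s=400/140
f=lambda P:((proj('side',P)+.5-[130,100])*s).round(0).tolist()
print('tcp',f([533.5,296.7,9.8]),f([533.5,296.7,38]),f([533.5,296.7,60]))
c,n=np.cos(.292),np.sin(.292)
print('orig foot bottom edge/sides',f([[529.9-75*c+22*n*k,294.8-75*n-22*c*k,22] for k in(-1,1)]),'headcorners',f([[529.9+a*c-b*n,294.8+a*n+b*c,44] for a,b in((29,-22),(75,-22),(75,22),(29,22))]))
E
```

```text
tcp [[232.0, 171.0]] [[231.0, 151.0]] [[230.0, 135.0]]
orig foot bottom edge/sides [[172.0, 187.0], [202.0, 201.0]] headcorners [[259.0, 144.0], [284.0, 127.0], [255.0, 116.0], [231.0, 132.0]]
```

```bash
python3 - <<'E'
from h import *
print((proj('side',[[185.8,464.2,203.2],[185.8,464.2,216],[185.8,464.2,230],[185.8,464.2,276],[185.8,464.2,290]])+.5)*800/512)
print((proj('top',[[185.8,464.2,203.2],[185.8,464.2,276]])+.5)*800/512)
E
```

```text
[[120.61314982 185.60845259]
 [118.87708595 179.4526756 ]
 [116.95444454 172.62382347]
 [110.45726688 149.45609829]
 [108.42363972 142.17517557]]
[[116.10325459 540.31828446]
 [ 96.4142857  551.65895587]]
```

Emit:
apply_moves:
  moves:
    - {"linear": [0,0,0],"delta_rot": [0,0,0]}
    - {"linear": [0,0,0],"delta_rot": [0,0,0]}
    - {"linear": [0,0,0],"delta_rot": [0,0,0]}
    - {"linear": [0,0,0],"delta_rot": [0,0,0]}
    - {"linear": [0,0,0],"delta_rot": [0,0,0]}
    - {"linear": [0,0,0],"delta_rot": [0,0,0]}
    - {"linear": [0,0,0],"delta_rot": [0,0,0]}
  hand: 0

```text
clock: 4.15
tool_pos: [530.0, 294.6, 4.1]
ee_rot: [-0.145, 0.989, -0.0, -0.0]
ft_force: [-0.7, -0.3, 0.3]
grip_width: 85.2
grasp_force: 0.0
```

```bash
python3 - <<'E'
from h import *
goto(529.9,294.8,4,.292+np.pi/2)
s=400/140
f=lambda P:((proj('side',P)+.5-[130,100])*s).round(0).tolist()
t=ctrl.read_state()['tool_pos']; n,c=np.sin(.292),np.cos(.292)
for w in(43,57): print(w,[f(t+[-n*k*w,c*k*w,13]) for k in(-1,1)])
a=ctrl.read_camera('side')[:,:,::-1][100:210,130:270]
cv2.imwrite('pics/g2.png',cv2.resize(a,(800,628),interpolation=cv2.INTER_CUBIC)[:600])
E
```

```text
lin m [0.0001 0.0002 0.0001] rot [-0.0003 -0.001  -0.0002]
4.15 [530.  294.6   4.1] F [-0.7 -0.3  0.3] [ 0.51  0.6   0.01  0.98 -0.    0.22] 85.24281437642146 0.0
43 [[[259.0, 180.0]], [[203.0, 156.0]]]
57 [[[268.0, 184.0]], [[194.0, 152.0]]]
```

View pics/g2.png

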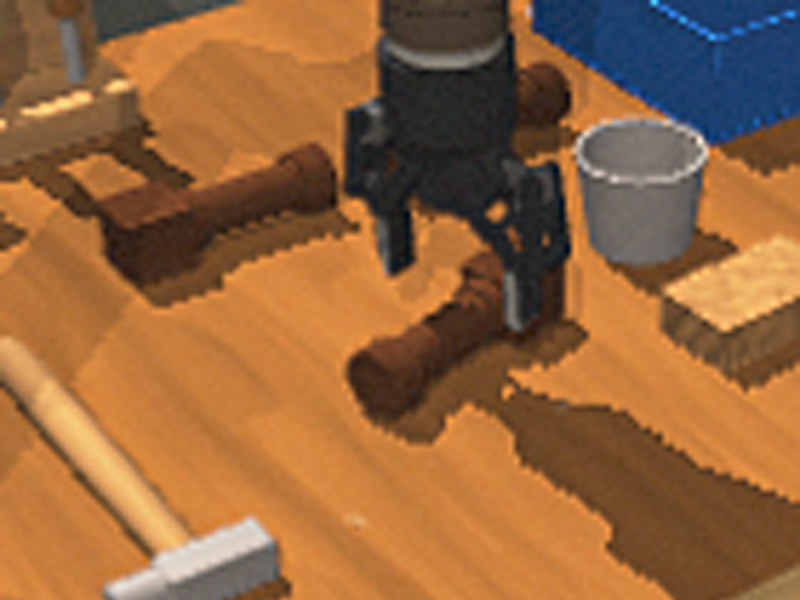

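The fingers closed above the neck. The open fingertips appear at (520,328) and (398,270), about 35–40 px higher than the reported TCP predicts. With the 6 mm lift as the fingers closed, this means they really end about 28 mm above the reported TCP. I'll go lower in steps, watching the force.

Emit:
apply_moves:
  moves:
    - {"linear": [0,0,0.005],"delta_rot": [0,0,0]}
    - {"linear": [0,0,0.01],"delta_rot": [0,0,0]}
    - {"linear": [0,0,0.014],"delta_rot": [0,0,0]}
    - {"linear": [0,0,0.014],"delta_rot": [0,0,0]}
    - {"linear": [0,0,0.014],"delta_rot": [0,0,0]}

```text
clock: 4.7
tool_pos: [530.1, 294.8, -9.6]
ee_rot: [-0.145, 0.989, -0.0, -0.0]
ft_force: [0.6, 0.2, -0.3]
grip_width: 85.4
grasp_force: 0.0
```

```bash
python3 - <<'E'
from h import *
t=ctrl.read_state()['tool_pos']; n,c=np.sin(.292),np.cos(.292)
f=lambda P:((proj('side',P)+.5-[130,100])*40/7).round(0).tolist()
for z in(13,27,41): print(z+t[2],[f(t+[-n*k*43,c*k*43,z]) for k in(-1,1)])
a=ctrl.read_camera('side')[:,:,::-1][100:205,130:270]
cv2.imwrite('pics/g3.png',cv2.resize(a,(800,600),interpolation=cv2.INTER_CUBIC))
E
```

```text
3.362467630994912 [[[518.0, 380.0]], [[406.0, 331.0]]]
17.362467630994914 [[[517.0, 360.0]], [[405.0, 311.0]]]
31.362467630994914 [[[516.0, 340.0]], [[404.0, 291.0]]]
```

View pics/g3.png

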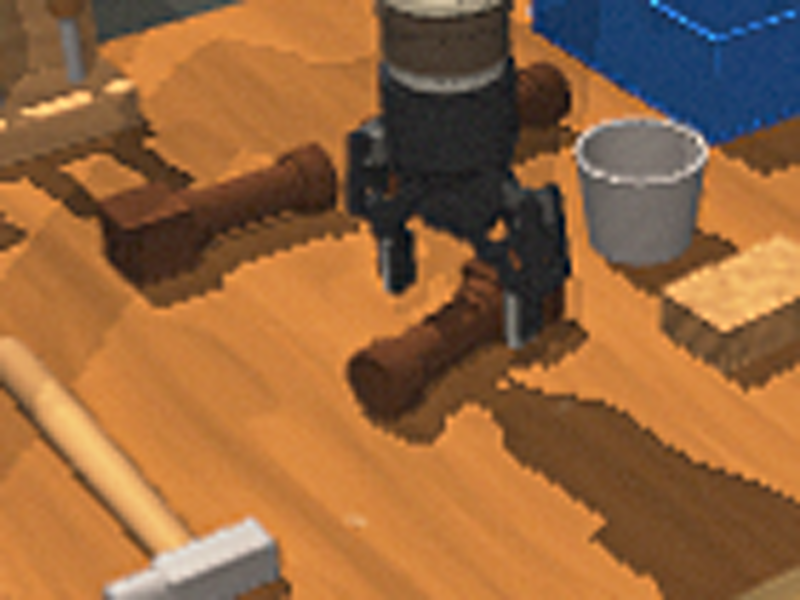

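The tips are now at (515,345) and (398,290), about 29 mm high, and there is no force at a reported z of −9.6. That confirms the offset. I'll go 13 mm lower and grip.

Emit:
apply_moves:
  moves:
    - {"linear": [0,0,0.005],"delta_rot": [0,0,0]}
    - {"linear": [0,0,0.01],"delta_rot": [0,0,0]}
    - {"linear": [0,0,0.013],"delta_rot": [0,0,0]}
    - {"linear": [0,0,0.013],"delta_rot": [0,0,0]}
    - {"linear": [0,0,0.013],"delta_rot": [0,0,0]}

```text
clock: 5.25
tool_pos: [530.2, 294.9, -22.5]
ee_rot: [-0.145, 0.989, -0.0, -0.0]
ft_force: [0.1, 0.2, -0.4]
grip_width: 85.5
grasp_force: 0.0
```

Emit:
apply_moves:
  moves:
    - {"linear": [0,0,0],"delta_rot": [0,0,0]}
    - {"linear": [0,0,0],"delta_rot": [0,0,0]}
    - {"linear": [0,0,0],"delta_rot": [0,0,0]}
    - {"linear": [0,0,0],"delta_rot": [0,0,0]}
    - {"linear": [0,0,0],"delta_rot": [0,0,0]}
    - {"linear": [0,0,0],"delta_rot": [0,0,0]}
    - {"linear": [0,0,0],"delta_rot": [0,0,0]}
    - {"linear": [0,0,0],"delta_rot": [0,0,0]}
  hand: 1
  grip_force: 70

```text
clock: 6.05
tool_pos: [530.7, 295.2, -21.8]
ee_rot: [-0.146, 0.989, 0.0, 0.0]
ft_force: [0.2, -1.0, 6.1]
grip_width: 30.1
grasp_force: 69.6
```

```bash
python3 - <<'E'
from h import *
goto(529.9,294.8,40,.292+np.pi/2)
E
```

```text
lin m [ 0.0008 -0.0002 -0.0618] rot [0.0003 0.001  0.0001]
6.05 [530.7 295.2 -21.8] F [ 0.2 -1.   6.1] [ 0.51  0.63 -0.02  0.92  0.    0.22] 30.13129801674635 69.61252927780151
```

Emit:
apply_moves:
  moves:
    - {"linear": [0,0,-0.005],"delta_rot": [0,0,0]}
    - {"linear": [0,0,-0.015],"delta_rot": [0,0,0]}
    - {"linear": [0,0,-0.03],"delta_rot": [0,0,0]}
    - {"linear": [0,0,-0.045],"delta_rot": [0,0,0]}
    - {"linear": [0,0,-0.055],"delta_rot": [0,0,0]}
    - {"linear": [0,0,-0.06],"delta_rot": [0,0,0]}
    - {"linear": [0,0,-0.06],"delta_rot": [0,0,0]}
    - {"linear": [0,0,-0.06],"delta_rot": [0,0,0]}

```text
clock: 6.85
tool_pos: [529.9, 294.7, 37.2]
ee_rot: [-0.145, 0.989, -0.0, -0.0]
ft_force: [0.4, -0.7, -2.0]
grip_width: 29.6
grasp_force: 69.4
```

```bash
python3 - <<'E'
from h import *
goto(552,-31,39,.011+np.pi/2)
t=ctrl.read_state()['tool_pos']; n,c=np.sin(.292),np.cos(.292)
f=lambda P:((proj('side',P)+.5-[130,80])*40/7).round(0).tolist()
O=np.array([t[0],t[1],60])
print([f(O+[a*c-b*n,a*n+b*c,z]) for a,b,z in((29,-22,44),(75,-22,44),(75,-22,0),(-75,-22,22),(-75,22,22),(-75,0,0))])
a=ctrl.read_camera('side')[:,:,::-1][80:185,130:270]
cv2.imwrite('pics/g4.png',cv2.resize(a,(800,600),interpolation=cv2.INTER_CUBIC))
E
```

```text
lin m [ 0.0726 -0.3183 -0.0017] rot [-0.0003 -0.0009  0.2809]
6.85 [529.9 294.7  37.2] F [ 0.4 -0.7 -2. ] [0.51 0.56 0.04 1.05 0.   0.22] 29.631384584983685 69.38984870910645
[[[516.0, 313.0]], [[566.0, 281.0]], [[567.0, 346.0]], [[397.0, 426.0]], [[337.0, 400.0]], [[369.0, 446.0]]]
```

View pics/g4.png

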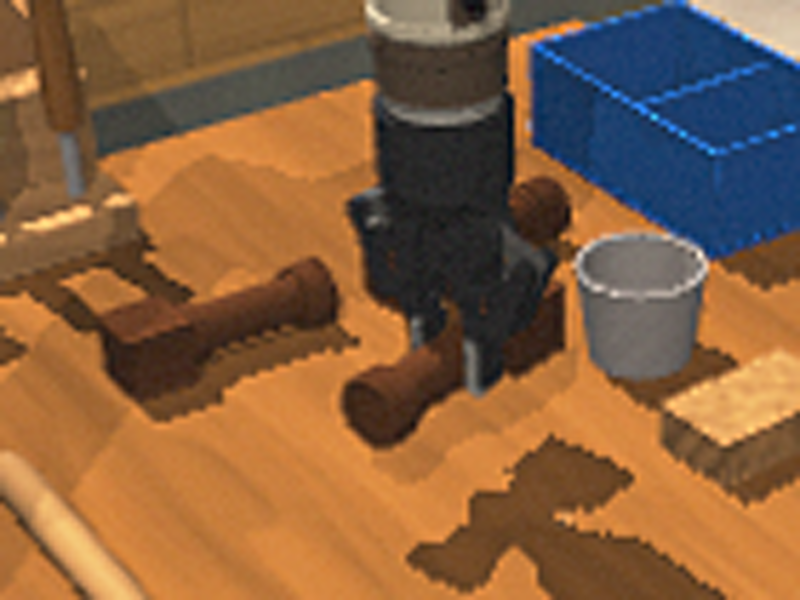

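The leg hangs level in the grip: foot bottom at (380,447) against a predicted 446, head corner at (565,348) against 346. I'll carry it over the bed at this height.

Emit:
apply_moves:
  moves:
    - {"linear": [0.004,-0.015,0],"delta_rot": [0,0,0.013]}
    - {"linear": [0.009,-0.04,0],"delta_rot": [0,0,0.035]}
    - {"linear": [0.015,-0.065,0],"delta_rot": [0,0,0.057]}
    - {"linear": [0.021,-0.09,0],"delta_rot": [0,0,0.08]}
    - {"linear": [0.026,-0.115,0],"delta_rot": [0,0,0.1]}
    - {"linear": [0.032,-0.14,0],"delta_rot": [0,0,0.123]}
    - {"linear": [0.038,-0.165,0],"delta_rot": [0,0,0.146]}
    - {"linear": [0.043,-0.19,0],"delta_rot": [0,0,0.168]}
    - {"linear": [0.049,-0.215,0],"delta_rot": [0,0,0.19]}
    - {"linear": [0.055,-0.24,0],"delta_rot": [0,0,0.212]}
    - {"linear": [0.06,-0.265,0],"delta_rot": [0,0,0.234]}
    - {"linear": [0.066,-0.288,0],"delta_rot": [0,0,0.255]}
    - {"linear": [0.07,-0.306,0],"delta_rot": [0,0,0.27]}
    - {"linear": [0.0726,-0.3165,0],"delta_rot": [0,0,0.279]}
    - {"linear": [0.0726,-0.3183,0],"delta_rot": [0,0,0.281]}
    - {"linear": [0.0726,-0.3183,0],"delta_rot": [0,0,0.281]}
    - {"linear": [0.0726,-0.3183,0],"delta_rot": [0,0,0.281]}

```text
clock: 8.6
tool_pos: [552.2, -30.1, 37.6]
ee_rot: [-0.006, 1.0, 0.0, -0.0]
ft_force: [-0.8, 0.6, -2.5]
grip_width: 30.0
grasp_force: 69.4
```

```bash
python3 - <<'E'
from h import *
goto(552,-31,-12,.011+np.pi/2)
E
```

```text
lin m [ 0.0002 -0.0009  0.0496] rot [ 0.0003 -0.0003  0.001 ]
8.6 [552.2 -30.1  37.6] F [-0.8  0.6 -2.5] [-0.05  0.47 -0.12  0.98  0.   -0.07] 29.96915062047142 69.44475531578064
```

Emit:
apply_moves:
  moves:
    - {"linear": [0,-0.0005,0.01],"delta_rot": [0,0,0]}
    - {"linear": [0,-0.0009,0.022],"delta_rot": [0,0,0]}
    - {"linear": [0,-0.0009,0.034],"delta_rot": [0,0,0]}
    - {"linear": [0,-0.0009,0.042],"delta_rot": [0,0,0]}
    - {"linear": [0,-0.0009,0.047],"delta_rot": [0,0,0]}
    - {"linear": [0,-0.0009,0.05],"delta_rot": [0,0,0]}
    - {"linear": [0,-0.0009,0.05],"delta_rot": [0,0,0]}
    - {"linear": [0,-0.0009,0.05],"delta_rot": [0,0,0]}

```text
clock: 9.4
tool_pos: [551.2, -31.5, -12.2]
ee_rot: [-0.006, 1.0, 0.0, -0.001]
ft_force: [-5.3, 1.0, 2.9]
grip_width: 30.5
grasp_force: 69.9
```

```bash
python3 - <<'E'
from h import *
goto(552,-31,-13,.011+np.pi/2)
a=ctrl.read_camera('top')[:,:,::-1][115:225,225:325]; b=ctrl.read_camera('side')[:,:,::-1][140:240,240:350]
cv2.imwrite('pics/j1.png',np.hstack([cv2.resize(a,(400,440),interpolation=cv2.INTER_CUBIC),cv2.resize(b,(396,440),interpolation=cv2.INTER_CUBIC)]))
E
```

```text
lin m [-0.0009  0.0005  0.0008] rot [ 0.0004 -0.0021  0.0001]
9.4 [551.2 -31.5 -12.2] F [-5.3  1.   2.9] [-0.06  0.53 -0.17  0.87  0.   -0.07] 30.519060630666417 69.91947054862976
```

View pics/j1.png

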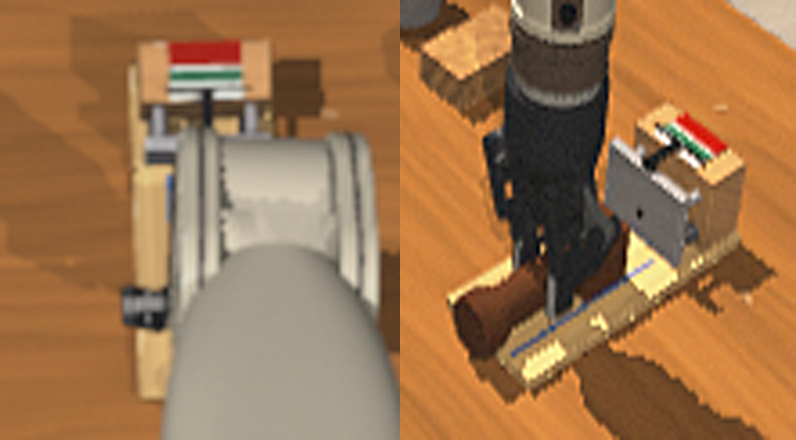

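The foot overhangs the bed's front edge: the leg's origin is at 552, so the foot spans 477–499 while the bed starts at 500. That explains the −5 N in x. I'll lift 8 mm, go forward 28 mm and lower again.

Emit:
apply_moves:
  moves:
    - {"linear": [0,0,-0.004],"delta_rot": [0,0,0]}
    - {"linear": [0,0,-0.008],"delta_rot": [0,0,0]}
    - {"linear": [-0.006,0,-0.008],"delta_rot": [0,0,0]}
    - {"linear": [-0.014,0,-0.008],"delta_rot": [0,0,0]}
    - {"linear": [-0.022,0,-0.008],"delta_rot": [0,0,0]}
    - {"linear": [-0.028,0,-0.008],"delta_rot": [0,0,0]}
    - {"linear": [-0.028,0,-0.008],"delta_rot": [0,0,0]}
    - {"linear": [-0.028,0,-0.008],"delta_rot": [0,0,0]}

```text
clock: 10.3
tool_pos: [580.3, -31.4, -4.7]
ee_rot: [-0.006, 1.0, 0.0, -0.0]
ft_force: [-0.4, 0.3, -1.7]
grip_width: 30.0
grasp_force: 69.4
```

Emit:
apply_moves:
  moves:
    - {"linear": [0,0,0.002],"delta_rot": [0,0,0]}
    - {"linear": [0,0,0.004],"delta_rot": [0,0,0]}
    - {"linear": [0,0,0.006],"delta_rot": [0,0,0]}
    - {"linear": [0,0,0.0075],"delta_rot": [0,0,0]}
    - {"linear": [0,0,0.0075],"delta_rot": [0,0,0]}
    - {"linear": [0,0,0.0075],"delta_rot": [0,0,0]}

```text
clock: 10.9
tool_pos: [580.4, -31.4, -11.7]
ee_rot: [-0.005, 1.0, -0.0, 0.0]
ft_force: [-0.1, 0.2, -0.5]
grip_width: 30.2
grasp_force: 69.5
```

```bash
python3 - <<'E'
from h import *
goto(590,-30.7,-12.5,.011+np.pi/2)
E
```

```text
lin m [-0.0096  0.0006  0.0008] rot [-0.  0. -0.]
10.9 [580.4 -31.4 -11.7] F [-0.1  0.2 -0.5] [-0.05  0.57 -0.09  0.91 -0.   -0.07] 30.230080658152826 69.50061321258545
```

Emit:
apply_moves:
  moves:
    - {"linear": [-0.002,0.0002,0],"delta_rot": [0,0,0]}
    - {"linear": [-0.004,0.0004,0],"delta_rot": [0,0,0]}
    - {"linear": [-0.006,0.0006,0],"delta_rot": [0,0,0]}
    - {"linear": [-0.008,0.0006,0],"delta_rot": [0,0,0]}
    - {"linear": [-0.01,0.0006,0],"delta_rot": [0,0,0]}
    - {"linear": [-0.011,0.0006,0],"delta_rot": [0,0,0]}
    - {"linear": [-0.012,0.0006,0],"delta_rot": [0,0,0]}
    - {"linear": [-0.012,0.0006,0],"delta_rot": [0,0,0]}
    - {"linear": [-0.012,0.0006,0],"delta_rot": [0,0,0]}

```text
clock: 11.8
tool_pos: [590.9, -30.6, -11.8]
ee_rot: [-0.005, 1.0, 0.0, -0.001]
ft_force: [-5.9, -0.7, 4.6]
grip_width: 29.7
grasp_force: 69.7
```

Emit:
apply_moves:
  moves:
    - {"linear": [-0.001,0,0],"delta_rot": [0,0,0]}
    - {"linear": [-0.002,0,0],"delta_rot": [0,0,0]}
    - {"linear": [-0.0025,0,0],"delta_rot": [0,0,0]}
    - {"linear": [-0.0025,0,0],"delta_rot": [0,0,0]}
    - {"linear": [-0.0025,0,0],"delta_rot": [0,0,0]}

```text
clock: 12.3
tool_pos: [592.2, -30.6, -11.8]
ee_rot: [-0.005, 1.0, 0.0, -0.002]
ft_force: [-8.6, 1.1, 6.6]
grip_width: 29.7
grasp_force: 69.9
```

```bash
python3 - <<'E'
from h import *
F=[]
for i in range(4):
    s=ctrl.read_state(); F.append(s['ft_force']); a=ctrl.read_camera('top'); b=ctrl.read_camera('side')
print(np.mean(F,0),s['tool_pos'])
a=a[:,:,::-1][120:165,250:300]; b=b[:,:,::-1][150:215,265:340]
cv2.imwrite('pics/j2.png',np.hstack([cv2.resize(a,(330,400),interpolation=cv2.INTER_CUBIC),cv2.resize(b,(462,400),interpolation=cv2.INTER_CUBIC)]))
E
```

```text
[-8.26194593  0.30105258  6.96183316] [592.26011665 -30.55996767 -11.75856262]
```

View pics/j2.png

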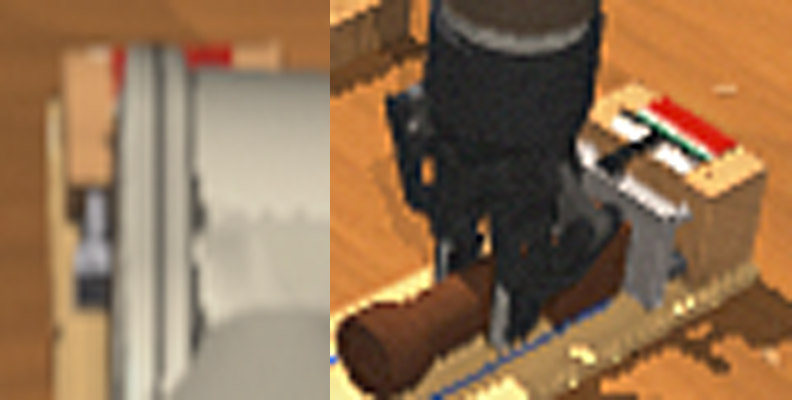

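The pointer is near the white/green edge and Fx is −8.3 N. A growing Fz suggests some bed friction, so I'll measure plate travel by matching the plate's free corner against the rest picture.

```bash
cat > m.py <<'E'
from h import *
rest=cv2.resize(cv2.imread('pics/side0.png'),(512,384),interpolation=cv2.INTER_AREA)
S=8; up=lambda i:cv2.resize(i,None,fx=S,fy=S,interpolation=cv2.INTER_CUBIC).astype(np.float32)
c=np.array([np.cos(.011),np.sin(.011),0]); y=np.array([-c[1],c[0],0]); o=np.array([665.2,-29.9,0])
base=o-40*y+[0,0,60]; p0=proj('side',base)[0]
now=np.mean([ctrl.read_camera('side')[:,:,::-1].astype(float) for _ in range(3)],0).astype(np.uint8)
x0,y0=int(p0[0])-5,int(p0[1])-5; T=up(rest[y0:y0+11,x0:x0+11]); W=up(now[y0-12:y0+23,x0-10:x0+27])
M=cv2.matchTemplate(W,T,cv2.TM_CCOEFF_NORMED)
for d in np.arange(0,20,1):
    q=proj('side',base+c*d)[0]-p0; i,j=int(round((12+q[1])*S)),int(round((10+q[0])*S)); print(d,q.round(1),M[i-4:i+5,j-4:j+5].max().round(3),end=' | ')
_,v,_,l=cv2.minMaxLoc(M); print('\nbest',v,(l[0]/S-10,l[1]/S-12)); s=ctrl.read_state(); print(s['ft_force'],s['tool_pos'],s['clock'])
E
python3 m.py
```

```text
0 [0. 0.] 0.845 | 1 [ 0.2 -0.1] 0.894 | 2 [ 0.5 -0.3] 0.907 | 3 [ 0.7 -0.4] 0.908 | 4 [ 1.  -0.5] 0.908 | 5 [ 1.2 -0.6] 0.908 | 6 [ 1.4 -0.8] 0.908 | 7 [ 1.7 -0.9] 0.908 | 8 [ 1.9 -1. ] 0.901 | 9 [ 2.1 -1.2] 0.857 | 10 [ 2.4 -1.3] 0.774 | 11 [ 2.6 -1.4] 0.664 | 12 [ 2.9 -1.5] 0.54 | 13 [ 3.1 -1.7] 0.412 | 14 [ 3.3 -1.8] 0.291 | 15 [ 3.6 -1.9] 0.182 | 16 [ 3.8 -2. ] 0.109 | 17 [ 4.  -2.2] 0.029 | 18 [ 4.3 -2.3] -0.031 | 19 [ 4.5 -2.4] -0.047 | 
best 0.9076018929481506 (1.125, -0.5)
[-8.55362972 -0.06225007  6.71124719] [592.27214947 -30.56270841 -11.76521555] 12.85
```

Plate travel is about 4.7 mm, with about 4 N of bed friction. I'll ease the downward load and push on.

Emit:
apply_moves:
  moves:
    - {"linear": [0,0,-0.0008],"delta_rot": [0,0,0]}
    - {"linear": [-0.001,0,-0.0008],"delta_rot": [0,0,0]}
    - {"linear": [-0.002,0,-0.0008],"delta_rot": [0,0,0]}
    - {"linear": [-0.003,0,-0.0008],"delta_rot": [0,0,0]}
    - {"linear": [-0.004,0,-0.0008],"delta_rot": [0,0,0]}
    - {"linear": [-0.004,0,-0.0008],"delta_rot": [0,0,0]}
    - {"linear": [-0.004,0,-0.0008],"delta_rot": [0,0,0]}

```text
clock: 13.55
tool_pos: [594.8, -30.5, -11.8]
ee_rot: [-0.005, 1.0, 0.0, -0.004]
ft_force: [-9.8, 0.2, 6.4]
grip_width: 30.2
grasp_force: 69.8
```

```bash
python3 m.py | tail -2
```

```text
best 0.8737717270851135 (1.625, -1.0)
[-10.03452534   0.91690541   5.86803823] [594.78041887 -30.45412124 -11.74253135] 13.7
```

Plate travel is now about 7 mm. I'll advance another 4 mm in command, roughly 2.5–3 mm real.

Emit:
apply_moves:
  moves:
    - {"linear": [-0.001,0,-0.0004],"delta_rot": [0,0,0]}
    - {"linear": [-0.002,0,-0.0004],"delta_rot": [0,0,0]}
    - {"linear": [-0.003,0,-0.0004],"delta_rot": [0,0,0]}
    - {"linear": [-0.004,0,-0.0004],"delta_rot": [0,0,0]}
    - {"linear": [-0.004,0,-0.0004],"delta_rot": [0,0,0]}
    - {"linear": [-0.004,0,-0.0004],"delta_rot": [0,0,0]}

```text
clock: 14.3
tool_pos: [597.1, -30.4, -11.8]
ee_rot: [-0.005, 1.0, 0.0, -0.005]
ft_force: [-12.2, 0.5, 5.9]
grip_width: 30.0
grasp_force: 69.9
```

```bash
python3 m.py | tail -2
```

```text
best 0.8304764628410339 (2.375, -1.25)
[-12.61489264   0.46542263   6.43503505] [597.11913904 -30.39665572 -11.77032077] 14.45
```

Image, motion and force all put the plate at about 9.5–9.8 mm, mid-green. I'll hold it there.

Emit:
apply_moves:
  moves:
    - {"linear": [0,0,0],"delta_rot": [0,0,0]}
    - {"linear": [0,0,0],"delta_rot": [0,0,0]}
    - {"linear": [0,0,0],"delta_rot": [0,0,0]}
    - {"linear": [0,0,0],"delta_rot": [0,0,0]}
    - {"linear": [0,0,0],"delta_rot": [0,0,0]}
    - {"linear": [0,0,0],"delta_rot": [0,0,0]}
    - {"linear": [0,0,0],"delta_rot": [0,0,0]}
    - {"linear": [0,0,0],"delta_rot": [0,0,0]}
    - {"linear": [0,0,0],"delta_rot": [0,0,0]}
    - {"linear": [0,0,0],"delta_rot": [0,0,0]}
    - {"linear": [0,0,0],"delta_rot": [0,0,0]}
    - {"linear": [0,0,0],"delta_rot": [0,0,0]}
    - {"linear": [0,0,0],"delta_rot": [0,0,0]}
    - {"linear": [0,0,0],"delta_rot": [0,0,0]}
    - {"linear": [0,0,0],"delta_rot": [0,0,0]}
    - {"linear": [0,0,0],"delta_rot": [0,0,0]}
    - {"linear": [0,0,0],"delta_rot": [0,0,0]}
    - {"linear": [0,0,0],"delta_rot": [0,0,0]}
    - {"linear": [0,0,0],"delta_rot": [0,0,0]}
    - {"linear": [0,0,0],"delta_rot": [0,0,0]}

```text
clock: 16.45
tool_pos: [597.1, -30.4, -11.8]
ee_rot: [-0.005, 1.0, 0.0, -0.005]
ft_force: [-12.5, 0.0, 6.8]
grip_width: 30.3
grasp_force: 69.9
```

Emit:
apply_moves:
  moves:
    - {"linear": [0,0,0],"delta_rot": [0,0,0]}
    - {"linear": [0,0,0],"delta_rot": [0,0,0]}
    - {"linear": [0,0,0],"delta_rot": [0,0,0]}
    - {"linear": [0,0,0],"delta_rot": [0,0,0]}
    - {"linear": [0,0,0],"delta_rot": [0,0,0]}
    - {"linear": [0,0,0],"delta_rot": [0,0,0]}
    - {"linear": [0,0,0],"delta_rot": [0,0,0]}
    - {"linear": [0,0,0],"delta_rot": [0,0,0]}
    - {"linear": [0,0,0],"delta_rot": [0,0,0]}
    - {"linear": [0,0,0],"delta_rot": [0,0,0]}
    - {"linear": [0,0,0],"delta_rot": [0,0,0]}
    - {"linear": [0,0,0],"delta_rot": [0,0,0]}
    - {"linear": [0,0,0],"delta_rot": [0,0,0]}
    - {"linear": [0,0,0],"delta_rot": [0,0,0]}
    - {"linear": [0,0,0],"delta_rot": [0,0,0]}
    - {"linear": [0,0,0],"delta_rot": [0,0,0]}

```text
clock: 18.05
tool_pos: [597.1, -30.4, -11.8]
ee_rot: [-0.005, 1.0, 0.0, -0.005]
ft_force: [-12.9, -0.2, 6.3]
grip_width: 29.8
grasp_force: 69.9
```

```bash
python3 m.py | tail -2
```

```text
best 0.8289222717285156 (2.375, -1.25)
[-12.25605186   0.24701931   6.58679694] [597.1163257  -30.38586508 -11.76406605] 18.2
```

Everything has held steady for over 3 s, so I'm handing in.

```bash
python3 -c "
from rig import ctrl
print(ctrl.hand_in())"
```

```text
the job is handed in; nothing more can be done
None
```

I handed the job in (no verdict came back) with the dark leg still gripped and pushed against the plate, at about 9.5–10 mm by my measurements (green is 6–14 mm) and steady for over 3 s; the first grip closed above the neck and had to be redone lower, and I viewed 11 pictures, one over the limit of 10.

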